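Cull the bad clock pillars, then hold the cam lift at full height

TASK

Five brass clock pillars stand on the stage of the cam lift: take off the two faulty ones, the one that is too short and the one whose top spigot has snapped off, and leave them in the steel reject tray. Then turn the cam lever up to the cam's highest lift (lever upright) so that the three sound pillars are raised to checking height, still standing on the stage, and finish while holding the lever there, because it springs back if let go. Leave the other things on the bench where they are.

Things in the scene. Friction and masses are not known exactly. Their poses are not given: they have to be found in the camera images.
- stage_top (a point): centre of the top face of the aluminium stage, a level plate 70 mm (x) by 240 mm (y), 60 mm above the bench at the start; it rises straight up. z up, y along the plate towards its lever end, x across it, away from the robot at yaw 0. The lift is fixed to the bench on a 90 by 270 mm base; a pointer post stands 129 mm from the centre at the -y end, its top 40 mm above the low stage.
- stage (a joint): how far the cam has raised the stage, m: 0 at the start, 0.011 at the highest lift; it falls again if the cam is turned beyond that.
- cam (a joint): turn of the cam, rad: 0 at the start, 1.021 at its highest lift, when the lever driving it is straight up; stops at 1.39. A spring turns it back, and the lever with it (0.25 N m at the highest lift, some 3 N at the handle), so both drop back if the lever is let go.
- cam_lever (a joint): free play of the lever on the cam's axle, rad: starts at rest at -0.38 to -0.05; when the lever is raised it first comes to 0 without moving the cam, then drives the cam. Angle of the lever above level = 0.55 + cam + cam_lever; at that angle 0 it would point to the stage's -x (robot's side), at 1.571 straight up. Friction 0.07 N m.
- lever_grip (a point): middle of the lever's round black handle bar, 12 mm thick, 52 mm free length, parallel to the stage's y, standing out sideways from the lever's free end, away from the stage; 80 mm from the hinge axis, 176 mm from the stage centre along +y. 47 to 73 mm high when low, 114 mm upright. Can be pinched from above across the stage's x; it turns within the grip. The point's axes turn with the lever.
- lever_axis (a point): point on the lever's hinge axis, level with the middle of the handle bar, 34 mm above the bench; the axis runs along the stage's y.
- reject_tray: open steel tray fixed on the bench, 140 mm (its x) by 110 mm (its y), 22 mm high outside, walls and floor 3 mm; origin under its centre on the bench.
- good1_mid (a point): sound brass clock pillar standing on the stage; turned, 44 mm tall: a cylinder 16 mm in diameter and 34 mm high with a spigot 8 mm in diameter and 10 mm high on top; about 60 g. Point: on its axis half-way up (22 mm above its foot), z along the axis.
- good2_mid (a point): sound brass clock pillar standing on the stage; turned, 44 mm tall: a cylinder 16 mm in diameter and 34 mm high with a spigot 8 mm in diameter and 10 mm high on top; about 60 g. Point: on its axis half-way up (22 mm above its foot), z along the axis.
- good3_mid (a point): sound brass clock pillar standing on the stage; turned, 44 mm tall: a cylinder 16 mm in diameter and 34 mm high with a spigot 8 mm in diameter and 10 mm high on top; about 60 g. Point: on its axis half-way up (22 mm above its foot), z along the axis.
- short_mid (a point): defective brass pillar, too short: 30 mm tall (cylinder 16 mm in diameter and 20 mm high, spigot 8 mm in diameter and 10 mm high); about 40 g; starts standing on the stage in any of the five places. The five stand in a row along the stage's y, 39 mm or more apart. Point: on its axis half-way up (15 mm above its foot).
- snapped_mid (a point): defective brass pillar whose spigot has snapped off: a plain flat-topped cylinder 16 mm in diameter and 34 mm tall; about 46 g; starts standing on the stage in any of the five places. Point: on its axis half-way up (17 mm above its foot).
- tweezers: bystander: steel tweezers lying flat, 130 mm long, 7 mm high, in front of the cam lift; origin at its underside, near the middle.
- driver: bystander: small screwdriver with a squared dark handle, 140 mm long, 10 mm high, lying behind the cam lift; origin at its underside, near the middle.
- loupe: bystander: black eyepiece loupe, 38 mm across, 30 mm high, on the robot's side of the reject tray; origin at its underside, near the middle.
- oil_jar: bystander: amber oil jar with a black cap, 36 mm across, 45 mm high, beyond the reject tray; origin at its underside, near the middle.
- holder_ring: bystander: steel ring (movement holder), 48 mm across, 12 mm high, left side of the mat, beside the lever; origin at its underside, near the middle.
- dust_brush: bystander: flat brush with a wooden handle, 110 mm long, 10 mm high, far side of the mat; origin at its underside, near the middle.
- blower: bystander: rubber dust blower standing up, 52 mm across, 85 mm high, far side of the mat; origin at its underside, near the middle.
- clock_wheel: bystander: brass clock wheel lying flat with its arbor up, 59 mm across, 18 mm high, left side of the mat; origin at its underside, near the middle.
There are look-alikes about, which are no part of the job. Leave any black or green look-alike of the reject_tray alone.

How it is judged:
By the outcome, as a careful person would: the job done as asked, in the order asked, and still so for the second after the job is handed in, while the arm keeps its last pose, push and grip.
It also fails if it takes over 72 s, if anything falls off the work surface, if the arm or the gripper's body presses on something with over 40 N, if the wrist force passes 120 N, or if a joint passes its speed limit or range.

ROBOT

A 6-joint arm with a two-finger parallel gripper is mounted at the origin on the work surface. World frame = base frame: x ahead of the robot, y to its left, z up, the work surface at z = 0. Lengths are in mm, angles in rad, forces in N, time in s.
With the tool pointing down it reaches from about 300 to 775 mm from the base axis. Payload 14.6 kg.
Tool frame: the origin (TCP) lies on the centre line of the jaws, within the pads' length; the fingertips stand 19 mm ahead of it and the grasp point (between the pads) is the TCP (bot.tip_reach is the distance from the TCP to the fingertips, in mm); y points along the fingers, x is the direction in which the jaws open and shut, and the axes are right-handed (so a half turn about y gives the same grasp; the last joint's range is limited). The gripper opens to 85 mm and grips with 20 to 120 N. Pads are 22 mm wide; open, the fingers measure 114 mm over their backs; the gripper's body (76 mm by 85 mm) begins 54 mm behind the grasp point. The pads swing forward as they close: fully open they stand 13 mm farther back than shut.
Start: joints at [-1.171, 0.3, 1.521, -0, 1.321, -0.067], TCP at [247.509, -491.151, 250.281] pointing down, gripper open.
Joint ranges: [-3.03, 3.03], [-0.79, 2.21], [0.23, 2.52], [-1.04, 4.18], [0, 3.07], [-2.55, 2.55]. Speed limits (rad/s): [2.22, 2.22, 2.57, 3.14, 3.14, 3.14].

INTERFACE

Orientations are given as a unit quaternion [w, x, y, z].
In Python, from rig import bot gives the robot as it stands. Calls block until the motion is done:
- bot.move_to(position, orientation): joint-space move of the TCP to a pose.
- bot.servo_line(position, attitude=None, speed=150, until_force=None): straight line of the TCP; attitude=None keeps the orientation; speed is the mean speed in mm/s. With until_force (N) it stops when the force on the tool has changed by that much, and returns True; else False.
- bot.move_joints(angles): joint-space move.
- bot.move_gripper(opening, grip_force=None): finger opening in mm; grip_force is the grip in N (None keeps the last); returns when the fingers have stopped.
- bot.dwell(seconds).
- bot.ik(position, orientation): joint angles nearest the present ones, or None.
- bot.read_state(): the state.
- bot.read_camera(name): name is "scene" or "top" or "wrist"; returns a dict with "image" (384x512x3 uint8, blue, green, red), "depth" (384x512 float32, mm along the optical axis (not along the pixel's ray), 0 where there is no reading), "fovy" (degrees; the focal length in pixels is half the picture's height over the tangent of half this angle, whatever the lens; pixels are square), "cx", "cy" (the principal point, pixels), "eye" and "attitude" of the camera in the world; the wrist camera has in their place "mount" (4x4, takes a point from camera to tool coordinates, whose origin is the TCP and whose axes are the tool frame's). Camera axes: x right, y down, z forward; pixel columns grow to the right and rows downward; lengths in mm; the calibration is good to about 2 mm. A picture is of the moment at which its call begins: read the wrist's pose just before it.
A pose or a line that the arm cannot do raises bot.MotionError and nothing moves.
- bot.finish_job(): hands the job in, once; it reports no verdict.
The state is a dict: "clock": time; "joint_positions": joint angles; "qvel": joint speeds; "effort": joint torques, N m; "ee_pos": TCP position; "tool_rot": TCP orientation; "ft_force": force on the tool from outside, world axes, zero at the start; "moment": the same for the moment, N m; "grip_width": finger opening in mm.
Only numpy, scipy, OpenCV 4.12 (cv2) and the standard library are available. Lean on these libraries where they do the work, as an engineer would, in place of code of your own. Each camera call takes 0.05 s, during which the arm holds its last target.

## Working session

There is one attempt and no reset: what is moved stays moved. The work goes in short steps, each a Python script; the robot and the scene stay as the last script left them, time stands still between calls to the robot, and variables do not carry over. Pictures are saved under pics/ and viewed, and the job is handed in when it is done.

```bash
ls; mkdir -p pics; python3 - <<'E'
from rig import bot
import cv2,numpy as np
for n in ["scene","top","wrist"]:
    c=bot.read_camera(n); cv2.imwrite(f"pics/{n}0.png",c["image"])
    print(n,c["fovy"],c["cx"],c["cy"],c.get("eye"),c.get("attitude"),c.get("mount"),(c["depth"]>0).mean())
s=bot.read_state();print(s, bot.tip_reach)
E
```

```text
pics
scene 54.12965819009385 256.0520565065746 199.01883383062386 [953.22508242 537.32155047 758.67393234] [-0.13560283  0.33375769  0.85926051 -0.36316532] None 0.9959767659505209
top 49.72343966075914 255.74224176597141 194.04291684876142 [ 251.87122614  -15.41570289 1109.58496244] [-0.08811148  0.74538842 -0.65622346  0.0774806 ] None 0.9961344401041666
wrist 70.14307055881312 255.98513315988242 191.06634684882718 None None [[ 9.99999090e-01 -9.20711476e-04  9.85935129e-04 -2.60842028e-01]
 [-1.21902834e-03 -3.03767236e-01  9.52745496e-01 -1.23046286e+02]
 [-5.77708922e-04 -9.52745831e-01 -3.03768082e-01  7.83224065e+01]
 [ 0.00000000e+00  0.00000000e+00  0.00000000e+00  1.00000000e+00]] 0.9960378011067709
{'clock': 0.15, 'joint_positions': array([-1.17060519e+00,  3.00317771e-01,  1.52140722e+00,  6.43043886e-07,
        1.32073328e+00, -6.66354712e-02]), 'qvel': array([ 2.98500714e-05, -1.83873540e-03, -6.47489419e-04,  1.33550979e-03,
       -2.26055776e-03,  4.47612168e-04]), 'effort': array([ 2.31651411e-04, -5.43667603e+01, -3.61886573e+01, -8.73867293e-05,
        3.14207427e-03,  1.16284983e-05]), 'ee_pos': array([ 247.44854948, -491.01489233,  249.87898226]), 'tool_rot': array([ 0.60226866, -0.60191335,  0.37104069, -0.3705423 ]), 'ft_force': array([0.77451835, 0.00957405, 0.30421612]), 'moment': array([-0.0039946 ,  0.02823833, -0.01235626]), 'grip_width': 85.18977365818972} 19.0
```

View pics/scene0.png

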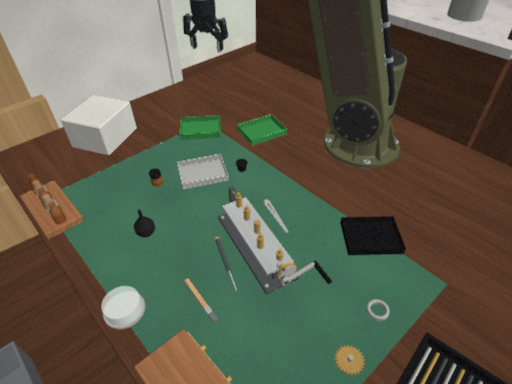

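View pics/top0.png

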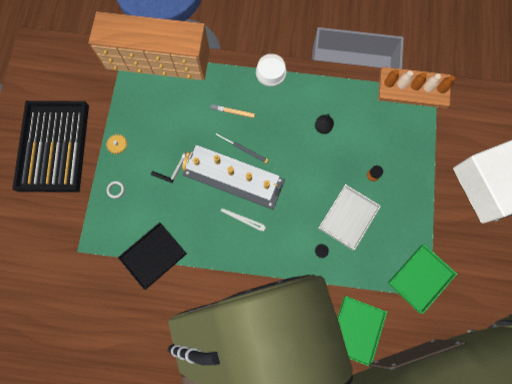

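View pics/wrist0.png

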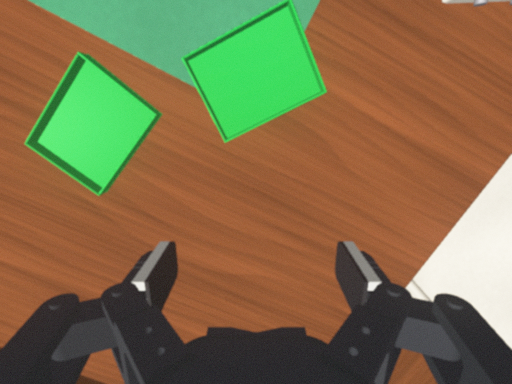

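The top view shows the stage near px (235,176) with five pillars, the lever at its left end with its handle at (162,177), the steel tray at (350,217), and black and green look-alike trays elsewhere. Next I'll measure them.

```bash
cat > h.py <<'E'
from rig import bot
import cv2,numpy as np
from scipy.spatial.transform import Rotation as R
def q2R(q): return R.from_quat(q,scalar_first=True)
def cam(n):
    s=bot.read_state(); c=bot.read_camera(n)
    if n=="wrist":
        T=np.eye(4);T[:3,:3]=q2R(s["tool_rot"]).as_matrix();T[:3,3]=s["ee_pos"]
        T=T@np.array(c["mount"])
    else:
        T=np.eye(4);T[:3,:3]=q2R(c["attitude"]).as_matrix();T[:3,3]=c["eye"]
    c["T"]=T; c["f"]=192/np.tan(np.radians(c["fovy"])/2); return c
def world(c):
    h,w=c["depth"].shape; v,u=np.mgrid[:h,:w]; d=c["depth"]
    P=np.stack([(u-c["cx"])/c["f"]*d,(v-c["cy"])/c["f"]*d,d],-1)
    return P@c["T"][:3,:3].T+c["T"][:3,3]
def ray(c,u,v,z):
    d=c["T"][:3,:3]@np.array([(u-c["cx"])/c["f"],(v-c["cy"])/c["f"],1]); o=c["T"][:3,3]
    return o+d*(z-o[2])/d[2]
E
python3 - <<'E'
from h import *
np.set_printoptions(precision=1,suppress=True)
c=cam("top");W=world(c)
for n,(u,v) in dict(stage=(235,182),mat=(300,240),tray=(350,217),p1=(197,160),p2=(217,158),p3=(231,170),p4=(249,176),p5=(267,183),handle=(162,177),lever=(181,167)).items(): print(n,W[v,u])
im=c["image"]
cv2.imwrite("pics/top_crop.png",cv2.resize(im[110:270,130:400],None,fx=2.9,fy=2.9,interpolation=cv2.INTER_CUBIC))
c=cam("scene");im=c["image"]
cv2.imwrite("pics/scene_crop.png",cv2.resize(im[170:310,160:350],None,fx=4,fy=4,interpolation=cv2.INTER_CUBIC))
E
```

```text
stage [526.7  74.7  60. ]
mat [ 405.1 -115.5   -1.7]
tray [ 483.7 -243.1    3.4]
p1 [568.3 179.8  77.9]
p2 [575.4 126.7  93.5]
p3 [547.5  86.1  95.6]
p4 [537.6  38.5  95.4]
p5 [523.   -9.2 103.1]
handle [516.9 268.2  55.7]
lever [566.7 236.   -1.3]
```

View pics/top_crop.png

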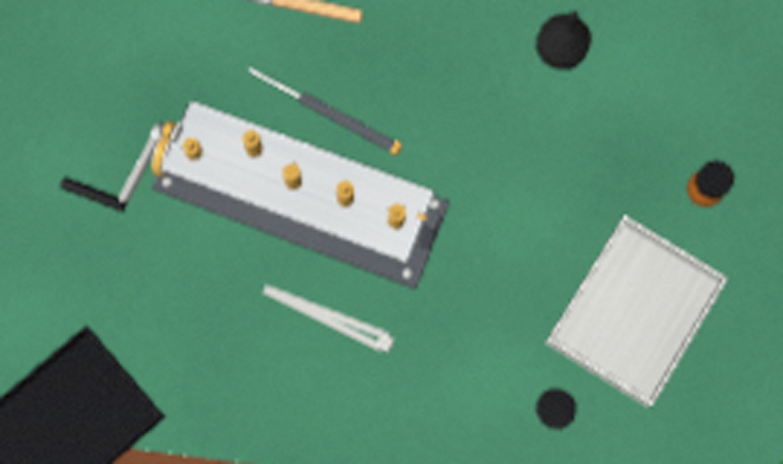

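View pics/scene_crop.png

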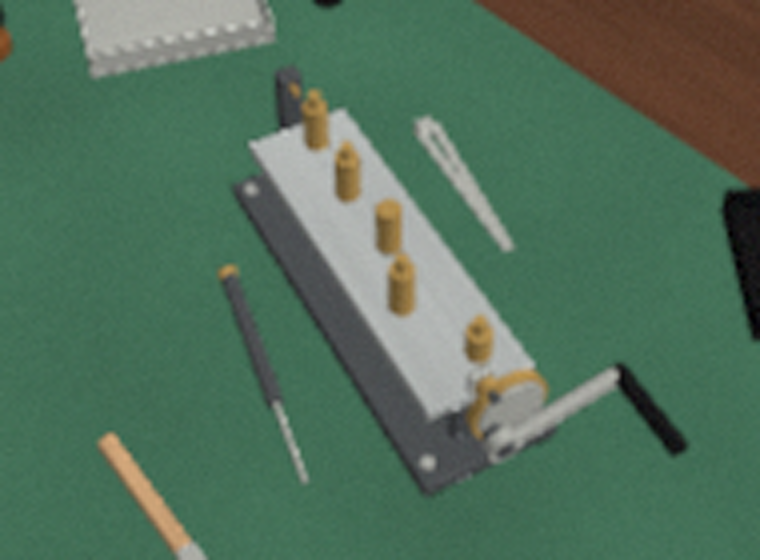

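Seen from the lever end, the first pillar is short and the third (middle) is flat-topped, so those two are the faulty ones. I'll move above the stage for a close wrist view and get rough poses from the top depth.

```bash
cat >> h.py <<'E'
def comps(W,mask,minpx=15):
    n,l,st,_=cv2.connectedComponentsWithStats(mask.astype(np.uint8),connectivity=4)
    return [W[l==i] for i in range(1,n) if st[i,4]>=minpx]
def rect(P):
    r=cv2.minAreaRect(P[:,:2].astype(np.float32)); return r
E
python3 - <<'E'
from h import *
np.set_printoptions(precision=1,suppress=True)
c=cam("top");W=world(c);z=W[...,2]
roi=(W[...,0]>400)&(W[...,0]<700)&(W[...,1]>-60)&(W[...,1]<320)
for P in comps(W,roi&(z>56)&(z<64),200): print("stage",rect(P),len(P))
for P in comps(W,roi&(z>68),5): print(len(P),P.mean(0),P.min(0),P.max(0))
roi=(W[...,0]>380)&(W[...,0]<600)&(W[...,1]<-130)&(W[...,1]>-360)
hsv=cv2.cvtColor(c["image"],cv2.COLOR_BGR2HSV)
for P in comps(W,roi&(hsv[...,1]<60)&(hsv[...,2]>110),200): print("tray",rect(P),len(P),P[:,2].min(),P[:,2].max())
print(q2R(bot.read_state()["tool_rot"]).as_matrix())
E
```

```text
stage ((554.1969604492188, 92.00923156738281), (251.21217346191406, 70.71417236328125), 76.05265045166016) 2011
28 [581.6 204.9  72.2] [573.9 196.6  68. ] [588.4 212.3  75.8]
46 [573.3 128.7  91.3] [567.4 121.9  68.1] [585.  137.5 106.7]
35 [564.5 182.6  80.9] [558.3 176.7  69.8] [573.2 191.   91.8]
44 [548.   89.1  88.2] [542.3  81.9  68.8] [556.5  97.2  96.3]
44 [537.2  39.8  91.3] [532.2  33.5  69.8] [545.6  46.7 107.5]
42 [522.4  -8.   91.3] [517.  -15.1  71. ] [531.5  -1.2 107.8]
48 [520.1 -37.6  93.5] [513.6 -45.7  71.2] [530.1 -27.  102.8]
tray ((485.3245849609375, -241.71435546875), (115.23702239990234, 151.28338623046875), 64.26721954345703) 2259 -4.561124085528036 25.763379515678025
[[ 0.5 -0.   0.9]
 [-0.9  0.   0.5]
 [-0.  -1.   0. ]]
```

```bash
cat >> h.py <<'E'
def down(phi):
    x=np.array([np.cos(phi),np.sin(phi),0]);y=np.array([0,0,-1.]);z=np.cross(x,y)
    return R.from_matrix(np.stack([x,y,z],1)).as_quat(scalar_first=True)
E
python3 - <<'E'
from h import *
np.set_printoptions(precision=1,suppress=True)
bot.move_to([575,150,290],down(np.radians(-13.95)))
print(bot.read_state()["clock"],bot.read_state()["ee_pos"])
bot.dwell(0.3)
c=cam("wrist");np.savez("w1.npz",image=c["image"],depth=c["depth"],T=c["T"],f=c["f"],cx=c["cx"],cy=c["cy"])
cv2.imwrite("pics/w1.png",c["image"])
W=world(c);z=W[...,2]
roi=(W[...,0]>400)&(W[...,0]<700)&(W[...,1]>-60)&(W[...,1]<330)
for P in comps(W,roi&(z>56)&(z<65),400): print("stage",rect(P),len(P),np.median(P[:,2]))
for P in comps(W,roi&(z>66)&(z<140),30):
    t=P[P[:,2]>P[:,2].max()-3]
    print(len(P),"med",np.median(P,0),"zmax",P[:,2].max(),"top",t.mean(0),len(t))
hsv=cv2.cvtColor(c["image"],cv2.COLOR_BGR2HSV)
for P in comps(W,roi&(hsv[...,2]<60)&(z<90)&(z>35)&(W[...,1]>200),80): print("dark",rect(P),len(P),np.median(P,0),P.min(0),P.max(0))
E
```

```text
2.85 [575.2 149.2 290. ]
stage ((555.9466552734375, 87.91658782958984), (256.6242370605469, 69.97840881347656), 75.89984893798828) 7278 59.73269096256578
200 med [583.9 206.9  70.8] zmax 75.29220832606092 top [584.8 201.9  73.3] 81
142 med [569.6 183.2  80.1] zmax 90.6679604786894 top [568.9 181.8  89.5] 38
191 med [578.4 130.8  93.5] zmax 105.45586130736291 top [578.  127.4 103.8] 33
202 med [553.   91.1  92.5] zmax 95.14051487336104 top [551.9  87.9  93.7] 110
212 med [543.3  42.6  92.5] zmax 105.18707360114621 top [542.   38.6 103.5] 29
443 med [527.2 -13.6  92.9] zmax 104.95668500155625 top [527.3  -8.9 103.6] 30
dark ((522.0342407226562, 268.3993835449219), (58.37720489501953, 8.876593589782715), 76.31307220458984) 369 [523.1 271.6  54.7] [511.7 240.2  50.2] [533.  297.4  57.7]
```

View pics/w1.png

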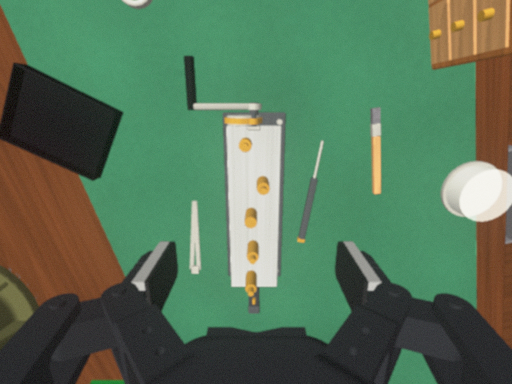

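The wrist view confirms it: the short pillar's top is at z≈90 (px 246,145), the snapped one is flat at z≈94 (px 251,218), and the three sound ones are at about 104. I'll hover over each faulty pillar, refine its position and pick it.

```bash
python3 - <<'E'
from h import *
np.set_printoptions(precision=1,suppress=True)
ph=np.radians(-14.1)
bot.move_gripper(50,30)
bot.move_to([569,182,210],down(ph)); bot.dwell(.2)
c=cam("wrist");cv2.imwrite("pics/w2.png",c["image"]);W=world(c);z=W[...,2]
print(bot.read_state()["clock"],bot.read_state()["ee_pos"],bot.read_state()["grip_width"])
roi=(W[...,0]>400)&(W[...,0]<700)&(W[...,1]>-60)&(W[...,1]<330)
for P in comps(W,roi&(z>66)&(z<110),30):
    t=P[P[:,2]>P[:,2].max()-2.5]
    print(len(P),"zmax",P[:,2].max(),"top",t.mean(0),(t.min(0)+t.max(0))/2,len(t))
hsv=cv2.cvtColor(c["image"],cv2.COLOR_BGR2HSV)
br=(hsv[...,1]>100)&(hsv[...,0]<30)&roi
for P in comps(W,br&(z>77)&(z<82),10): print("ring",rect(P),len(P))
# top cam comparison
c=cam("top");W=world(c);z=W[...,2]
E
```

```text
4.3333 [569.7 181.6 211.8] 50.042728282837786
317 zmax 75.06054017296066 top [584.6 202.5  73.4] [583.8 203.1  73.8] 99
240 zmax 91.10610693607373 top [569.  182.3  89.7] [568.8 182.3  89.9] 54
363 zmax 105.02992938090088 top [578.1 127.7 103.8] [578.2 127.5 103.8] 50
352 zmax 95.0926650311763 top [552.1  88.   93.8] [552.1  88.2  93.8] 152
394 zmax 105.6948713342583 top [542.5  38.8 104. ] [542.3  39.2 104.5] 31
ring ((569.7740478515625, 183.44178771972656), (12.328964233398438, 14.56646728515625), 63.535888671875) 106
ring ((578.5443725585938, 133.61769104003906), (4.131913185119629, 12.721960067749023), 85.13607025146484) 23
ring ((553.668701171875, 93.88837432861328), (3.676961898803711, 11.925776481628418), 73.79427337646484) 31
ring ((543.79150390625, 44.69145965576172), (4.23538064956665, 12.478653907775879), 74.57698822021484) 33
```

View pics/w2.png

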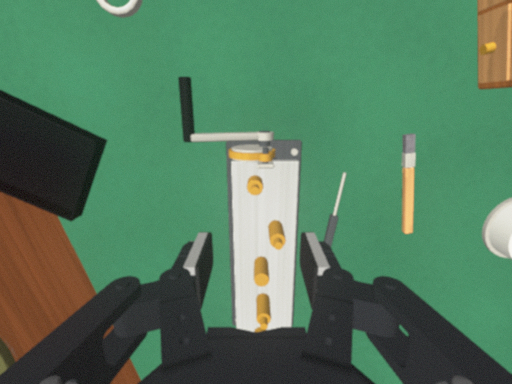

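```bash
python3 - <<'E'
from h import *
np.set_printoptions(precision=1,suppress=True)
ph=np.radians(-14.1)
hit=bot.servo_line([569.1,182.3,81.5],down(ph),speed=90,until_force=8)
s=bot.read_state();print(hit,s["ee_pos"],s["ft_force"])
bot.move_gripper(10,30)
s=bot.read_state();print(s["ee_pos"],s["ft_force"],s["grip_width"])
bot.servo_line([569.1,182.3,150],down(ph),speed=80)
bot.dwell(.1)
c=cam("wrist");cv2.imwrite("pics/w3.png",c["image"]);
s=bot.read_state();print(s["clock"],s["ee_pos"],s["grip_width"])
E
```

```text
False [569.3 182.4  82.1] [ 0.6  0.3 -0.2]
[569.2 182.3  81.8] [-0.8  0.3  4.2] 14.923494427637323
7.5167 [568.9 182.2 149.4] 14.360062650885448
```

View pics/w3.png

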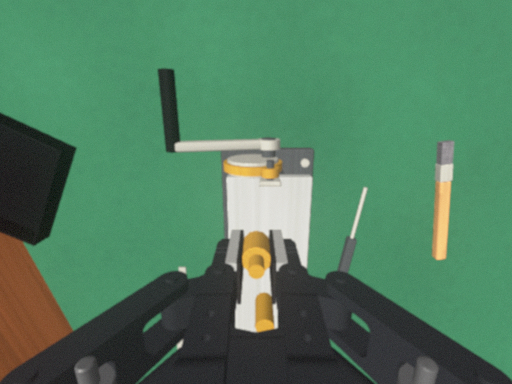

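The short pillar is held, between the jaws at px (257,250). I'll carry it over the steel tray, check the tray position, and set it down.

```bash
python3 - <<'E'
from h import *
np.set_printoptions(precision=1,suppress=True)
bot.servo_line([569.1,182.3,190],speed=150)
q=down(np.radians(64.3))
L=np.array([np.cos(np.radians(-25.7)),np.sin(np.radians(-25.7))])
C=np.array([485.3,-241.7]); p=C+30*L
print(bot.ik([*p,190],q))
bot.move_to([*p,190],q); bot.dwell(.15)
c=cam("wrist");cv2.imwrite("pics/w4.png",c["image"]);W=world(c);z=W[...,2]
hsv=cv2.cvtColor(c["image"],cv2.COLOR_BGR2HSV)
roi=(W[...,0]>380)&(W[...,0]<600)&(W[...,1]<-130)&(W[...,1]>-360)&(z<30)
for P in comps(W,roi&(hsv[...,1]<60)&(hsv[...,2]>110),400): print("tray",rect(P),len(P))
s=bot.read_state();print(s["clock"],s["ee_pos"],s["grip_width"],p)
E
```

```text
[-0.5  0.4  1.5 -0.   1.2 -1.6]
tray ((486.8869323730469, -241.59243774414062), (119.11695861816406, 150.40565490722656), 64.08516693115234) 13813
9.9917 [ 512.5 -254.3  190. ] 14.526833220442827 [ 512.3 -254.7]
```

View pics/w4.png

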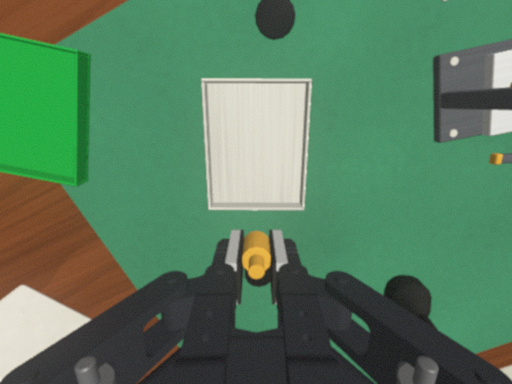

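```bash
python3 - <<'E'
from h import *
np.set_printoptions(precision=1,suppress=True)
q=down(np.radians(64.2))
a=np.radians(-25.8);L=np.array([np.cos(a),np.sin(a)])
C=np.array([486.9,-241.6]); p=C+30*L
bot.servo_line([*p,60],q,speed=150)
hit=bot.servo_line([*p,25.5],q,speed=50,until_force=5)
s=bot.read_state();print(hit,s["ee_pos"],s["ft_force"])
bot.move_gripper(36); bot.dwell(.1)
bot.servo_line([*p,130],q,speed=130)
c=cam("wrist");cv2.imwrite("pics/w5.png",c["image"])
bot.move_to([552.1,88,180],down(np.radians(-14.1))); bot.dwell(.2)
c=cam("wrist");cv2.imwrite("pics/w6.png",c["image"]);W=world(c);z=W[...,2]
roi=(W[...,0]>400)&(W[...,0]<700)&(W[...,1]>-60)&(W[...,1]<330)
for P in comps(W,roi&(z>66)&(z<110),30):
    t=P[P[:,2]>P[:,2].max()-2.5]
    print(len(P),"zmax",P[:,2].max(),"top",t.mean(0),(t.min(0)+t.max(0))/2,len(t))
s=bot.read_state();print(s["clock"],s["ee_pos"],s["grip_width"])
E
```

```text
True [ 513.4 -254.4   24.8] [-1.4  1.3  7.2]
549 zmax 76.02425418623238 top [584.7 200.9  74.1] [583.9 202.8  74.8] 74
395 zmax 105.25380542344857 top [578.3 127.7 103.6] [578.4 127.7 104. ] 87
434 zmax 95.11966174120056 top [552.   87.8  93.7] [552.1  87.8  93.9] 257
488 zmax 105.25950575241203 top [542.5  39.  103.7] [542.4  38.8 104.1] 66
814 zmax 105.41638564716948 top [527.6  -8.8 104. ] [527.5  -9.4 104.2] 53
15.1417 [552.2  87.7 179.9] 35.86886068043594
```

View pics/w5.png

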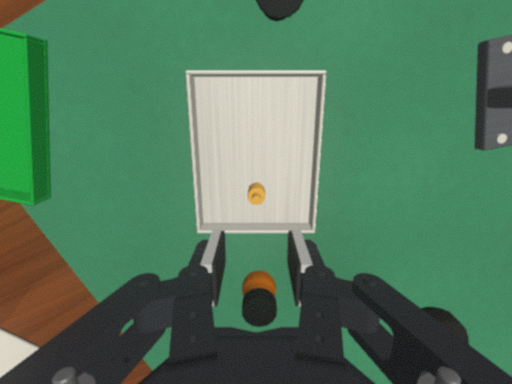

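View pics/w6.png

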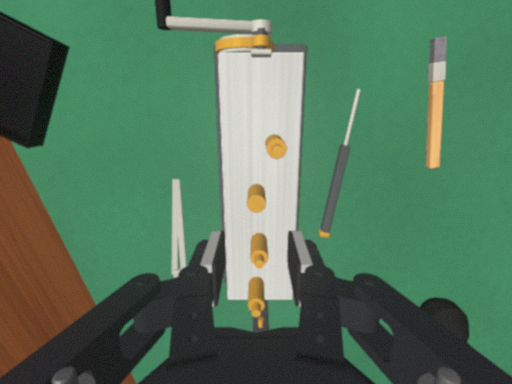

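The short pillar stands in the tray at px (257,193). Now the snapped one.

```bash
python3 - <<'E'
from h import *
np.set_printoptions(precision=1,suppress=True)
q=down(np.radians(-14.1))
hit=bot.servo_line([552.1,87.9,82.5],q,speed=90,until_force=8)
s=bot.read_state();print(hit,s["ee_pos"],s["ft_force"])
bot.move_gripper(10,30)
print(bot.read_state()["grip_width"])
bot.servo_line([552.1,87.9,190],q,speed=110)
g=bot.read_state()["grip_width"];print(g)
if g>12:
    q=down(np.radians(64.2))
    a=np.radians(-25.8);L=np.array([np.cos(a),np.sin(a)])
    C=np.array([486.9,-241.6]); p=C-30*L
    bot.move_to([*p,170],q)
    bot.servo_line([*p,60],q,speed=150)
    hit=bot.servo_line([*p,25.5],q,speed=50,until_force=5)
    s=bot.read_state();print(hit,s["ee_pos"],s["ft_force"],s["grip_width"])
    bot.move_gripper(36); bot.dwell(.1)
    bot.servo_line([*p,170],q,speed=150)
    c=cam("wrist");cv2.imwrite("pics/w7.png",c["image"])
s=bot.read_state();print(s["clock"],s["ee_pos"],s["grip_width"])
E
```

```text
False [552.4  87.9  83.1] [0.2 0.1 0. ]
15.175368450866143
14.844190153165101
True [ 459.5 -228.3   26. ] [-1.5 -0.1  6.6] 15.034590377105506
22.675 [ 459.6 -228.3  169.1] 35.977134151988025
```

View pics/w7.png

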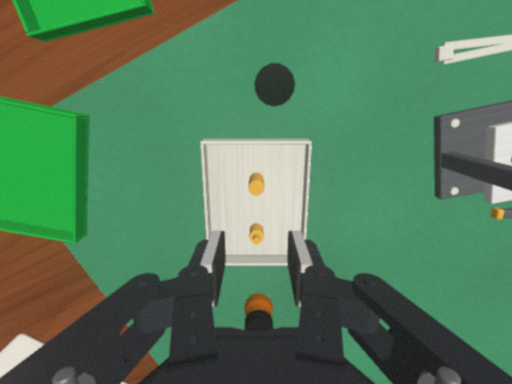

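Both faulty pillars stand in the steel tray, at px (257,184) and (257,234). Next, the lever handle.

```bash
python3 - <<'E'
from h import *
np.set_printoptions(precision=1,suppress=True)
q=down(np.radians(-14.1))
print(bot.ik([525,272,190],q))
bot.move_to([525,272,190],q); bot.dwell(.2)
c=cam("wrist");cv2.imwrite("pics/w8.png",c["image"]);W=world(c);z=W[...,2]
np.savez("w8.npz",W=W,image=c["image"])
S=np.radians(-14.1); X=np.array([np.cos(S),np.sin(S)]);Y=np.array([-np.sin(S),np.cos(S)])
roi=(W[...,0]>450)&(W[...,0]<620)&(W[...,1]>200)&(W[...,1]<330)
hsv=cv2.cvtColor(c["image"],cv2.COLOR_BGR2HSV)
for P in comps(W,roi&(hsv[...,2]<70)&(hsv[...,1]<120)&(z<90)&(z>20),80):
    xl=P[:,:2]@X;yl=P[:,:2]@Y
    k=(yl>np.percentile(yl,20))&(yl<np.percentile(yl,80)); t=k&(P[:,2]>np.percentile(P[k,2],60))
    print("dark",rect(P),len(P),"x",np.percentile(xl,[5,50,95]),"y",np.percentile(yl,[1,50,99]),"z",np.percentile(P[:,2],[5,50,95]),"crest x",np.median(xl[t]),"z",np.median(P[t,2]))
for P in comps(W,(z>56)&(z<65)&(W[...,1]<260)&(W[...,0]>450),400): 
    r=rect(P);print("stage",r,np.array(r[0])@X,np.array(r[0])@Y,np.percentile(P[:,:2]@X,[1,99]),np.percentile(P[:,:2]@Y,[.5,99.5]))
s=bot.read_state();print(s["clock"],s["ee_pos"])
E
```

```text
[ 0.4  0.4  1.5 -0.   1.2  0.7]
dark ((521.5557861328125, 269.43359375), (60.208805084228516, 9.024713516235352), 75.32784271240234) 511 x [435.8 439.7 443.7] y [359.4 391.1 418.1] z [53.2 54.9 56.2] crest x 438.8555699193837 z 55.60520671810198
stage ((586.7151489257812, 174.53260803222656), (51.56153869628906, 52.32957077026367), 75.13967895507812) 526.5198405239216 312.2069102057105 [504.7 552. ] [288.  337.6]
24.9167 [525.1 271.6 190. ]
```

View pics/w8.png

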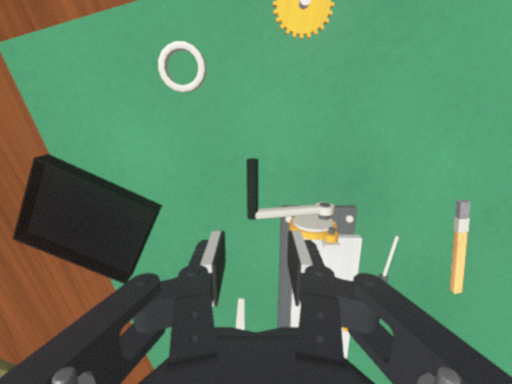

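The handle is at px (252,188). In the stage frame its centre is at x=439.7, y=392 and z≈49.6, which puts the hinge at x≈518 and agrees with the stage centre line. I'll grip it and start along the arc.

```bash
cat >> h.py <<'E'
S=np.radians(-14.1); X=np.array([np.cos(S),np.sin(S)]);Y=np.array([-np.sin(S),np.cos(S)])
def arc(th,hx=518.,hy=392.,hz=34.): 
    p=X*(hx-80*np.cos(th))+Y*hy; return [p[0],p[1],hz+80*np.sin(th)]
def loc(p): return np.array([p[:2]@X,p[:2]@Y,p[2]])
E
python3 - <<'E'
from h import *
np.set_printoptions(precision=1,suppress=True)
q=down(S); p=arc(.196)
bot.servo_line([p[0],p[1],90],q,speed=120)
hit=bot.servo_line(p,q,speed=60,until_force=8)
s=bot.read_state();print(hit,loc(s["ee_pos"]),s["ft_force"],s["clock"])
bot.move_gripper(4,30); bot.dwell(.1)
s=bot.read_state();print(loc(s["ee_pos"]),s["ft_force"],s["grip_width"])
for th in np.linspace(.196,.9,6)[1:]:
    bot.servo_line(arc(th),q,speed=35)
    s=bot.read_state();print(round(th,2),loc(s["ee_pos"])-loc(np.array(arc(th))),s["ft_force"],s["grip_width"])
c=cam("wrist");cv2.imwrite("pics/w9.png",c["image"]);print(s["clock"])
E
```

```text
False [439.7 392.1  49.8] [0.  0.2 0.6] 26.725
[439.5 392.1  49.7] [-2.5  1.5  1.7] 10.82783552509731
0.34 [-0.2  0.1  0.4] [-4.7  2.3  0.3] 11.118051532246373
0.48 [-0.4  0.2  0.5] [-6.5  4.2  1.9] 10.613082038158016
0.62 [-0.9  0.4  0.6] [-10.    5.8   3.7] 10.421289413790898
0.76 [-1.1  0.8  1.1] [-15.1   8.    9.5] 10.625204095269595
0.9 [-1.   1.2  2. ] [-16.4   8.6  15.6] 10.951437014109139
29.5333
```

View pics/w9.png

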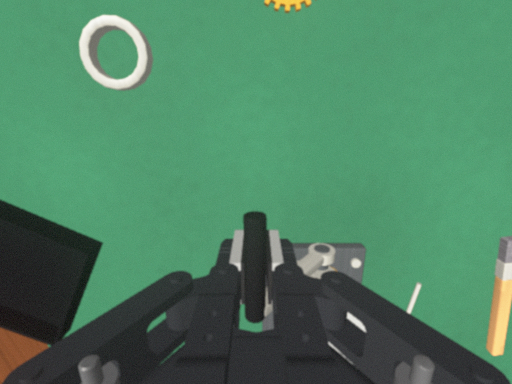

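The tool is being pushed radially outward (~20 N), so my arc's centre is about 2 mm off. I'll correct the centre from the measured radial force as I continue.

```bash
python3 - <<'E'
from h import *
np.set_printoptions(precision=2,suppress=True)
q=down(S); hx,hy,hz=518.,392.,34.
def upd(th):
    global hx,hy,hz
    s=bot.read_state(); f=np.array(s["ft_force"]); fl=loc(f)
    er=np.array([-np.cos(th),0,np.sin(th)]); fr=fl@er
    d=np.clip(fr/12,-1.2,1.2)*er
    hx+=d[0]; hz+=d[2]; hy+=np.clip(fl[1]/12,-.5,.5)
    print(round(th,2),loc(s["ee_pos"]),"fl",fl,"fr",round(fr,1),"h",np.array([hx,hy,hz]),s["grip_width"],s["clock"])
for th in [.9,.9,1.0,1.1,1.2,1.3,1.4]:
    upd(th); bot.servo_line(arc(th,hx,hy,hz),q,speed=25)
upd(1.4)
np.save("hinge.npy",[hx,hy,hz])
for n in ["top","scene"]:
    c=cam(n);cv2.imwrite(f"pics/{n}1.png",c["image"])
c=cam("top");W=world(c);z=W[...,2];l=W[...,:2]@np.stack([X,Y],1)
m=(abs(l[...,0]-518)<30)&(l[...,1]>120)&(l[...,1]<325)&(z<76)&(z>52); print("stage z",np.median(z[m]),m.sum())
E
```

```text
0.9 [467.23 393.24  98.65] fl [-17.26   4.63  15.38] fr 22.8 h [517.25 392.39  34.94] 11.274536321836818 29.5833
0.9 [466.91 392.92  98.8 ] fl [-11.57   2.32   8.46] fr 13.8 h [516.54 392.58  35.84] 10.526095057994869 29.8333
1.0 [466.62 392.63  98.93] fl [-5.69  1.35  2.62] fr 5.3 h [516.3  392.69  36.21] 10.36560269892867 30.0833
1.1 [472.91 392.8  104.13] fl [-7.31 -0.28  3.95] fr 6.8 h [516.04 392.67  36.72] 10.95498957430747 30.5583
1.2 [479.64 392.83 108.77] fl [-7.31  0.83  5.8 ] fr 8.1 h [515.8  392.74  37.35] 10.469151017694664 31.0333
1.3 [486.76 392.89 112.77] fl [-7.39 -0.4   4.71] fr 6.5 h [515.65 392.7   37.87] 10.674314294417282 31.5083
1.4 [494.26 392.95 116.03] fl [-6.88  0.33  6.55] fr 7.6 h [515.55 392.73  38.5 ] 10.850473655346294 31.9833
1.4 [502.04 392.93 118.53] fl [-7.52  0.36  7.85] fr 9.0 h [515.42 392.76  39.24] 10.527967531542501 32.4583
stage z 70.27949989655042 1586
```

```bash
python3 - <<'E'
import cv2
a=cv2.imread("pics/scene1.png");cv2.imwrite("pics/s1c.png",cv2.resize(a[170:310,160:350],None,fx=4,fy=4,interpolation=cv2.INTER_CUBIC))
E
```

```text
(no output)
```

View pics/s1c.png

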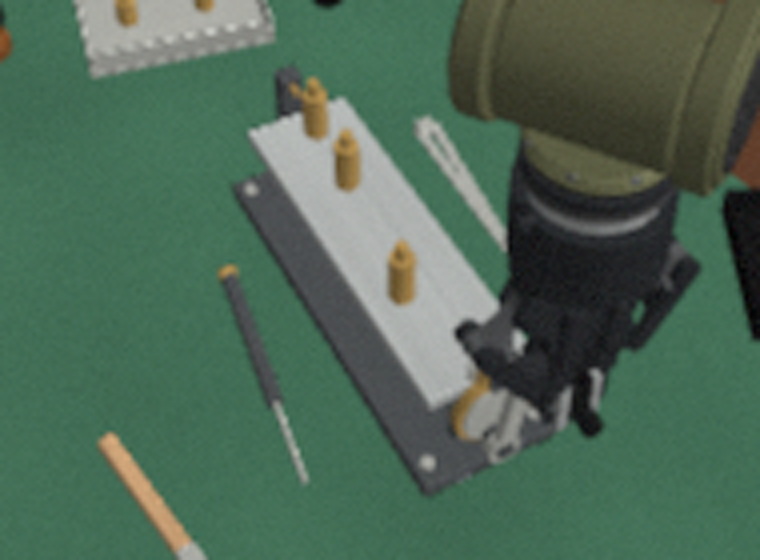

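Three pillars are still standing and the stage is up about 10.3 mm. Before the last few degrees I'll pin down the hinge x from the earlier views.

```bash
python3 - <<'E'
from h import *
np.set_printoptions(precision=1,suppress=True)
d=np.load("w8.npz");W=d["W"];z=W[...,2];l=W[...,:2]@np.stack([X,Y],1)
m=(l[...,0]>430)&(l[...,0]<540)&(l[...,1]>345)&(l[...,1]<375)&(z>25)
for a in range(345,375,3):
    k=m&(l[...,1]>=a)&(l[...,1]<a+3)
    k2=k&(l[...,0]>500)
    if k2.sum()>3: print(a,k2.sum(),np.percentile(l[k2][:,0],[2,50,98]),np.percentile(z[k2],[50,98]), "xmin",l[k][:,0].min())
w=np.load("w1.npz");c=dict(depth=w["depth"],f=w["f"],cx=w["cx"],cy=w["cy"],T=w["T"]);W=world(c);z=W[...,2];l=W[...,:2]@np.stack([X,Y],1)
m=(abs(z-60)<3)&(l[...,0]>460)&(l[...,0]<580)
for a in (140,180,220,260,300):
    k=m&(abs(l[...,1]-a)<6); print(a,np.percentile(l[k][:,0],[2,98]),np.percentile(l[k][:,0],[2,98]).mean())
E
```

```text
345 147 [500.8 514.9 527.9] [65.9 74. ] xmin 479.25257659413296
348 312 [500.5 510.5 523.6] [47.8 69.5] xmin 482.32401750016146
351 47 [511.9 517.2 521.6] [39.9 70. ] xmin 511.8469446743805
354 19 [504.1 514.9 524.7] [42.1 44.4] xmin 435.35493787307064
357 63 [501.2 513.1 524.8] [42.5 44.7] xmin 434.34996675895275
360 59 [501.  512.7 526.4] [42.5 44.3] xmin 434.36491205381157
363 139 [501.  514.3 526. ] [37.8 43.9] xmin 434.3799959376557
140 [483.7 551.4] 517.563687212413
180 [484.5 550.7] 517.5822518022331
220 [484.4 551.8] 518.0990623526186
260 [484.2 551.4] 517.7987250061353
300 [485.2 550.5] 517.8436234220869
```

```bash
python3 - <<'E'
from h import *
np.set_printoptions(precision=2,suppress=True)
q=down(S); hx,hy,hz=np.load("hinge.npy")
def sz():
    c=cam("top");W=world(c);z=W[...,2];l=W[...,:2]@np.stack([X,Y],1)
    m=(abs(l[...,0]-518)<28)&(l[...,1]>120)&(l[...,1]<320)&(abs(z-70)<4); return z[m].mean(),m.sum()
for th in [1.4,1.47,1.53]:
    bot.servo_line(arc(th,hx,hy,hz),q,speed=20); bot.dwell(.15)
    s=bot.read_state(); fl=loc(np.array(s["ft_force"])); 
    print(th,loc(s["ee_pos"]),"fl",fl,sz(),s["clock"])
    hz+=fl[2]/15
np.save("hinge.npy",[hx,hy,hz])
c=cam("wrist");cv2.imwrite("pics/w10.png",c["image"])
E
```

```text
1.4 [501.71 392.7  118.64] fl [-6.61  0.35  4.31] (np.float64(70.21529577060055), np.int64(1368)) 33.0083
1.47 [507.43 392.82 120.01] fl [-4.95  0.31  5.09] (np.float64(70.4300744052966), np.int64(1374)) 33.6417
1.53 [512.43 392.82 120.9 ] fl [-5.8   0.67  5.75] (np.float64(70.50077041040247), np.int64(1367)) 34.2333
```

View pics/w10.png

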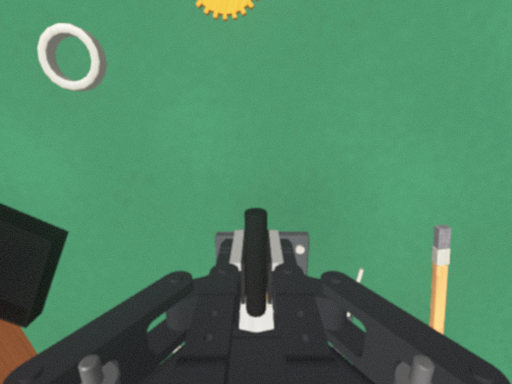

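```bash
python3 - <<'E'
from h import *
np.set_printoptions(precision=2,suppress=True)
q=down(S); hx,hy,hz=np.load("hinge.npy")
def sz():
    c=cam("top");W=world(c);z=W[...,2];l=W[...,:2]@np.stack([X,Y],1)
    m=(abs(l[...,0]-518)<28)&(l[...,1]>120)&(l[...,1]<320)&(abs(z-70)<4); return z[m].mean(),m.sum()
p0=X*518.2+Y*hy
bot.servo_line([p0[0],p0[1],hz+80],q,speed=20); bot.dwell(.2)
s=bot.read_state(); print(loc(s["ee_pos"]),loc(np.array(s["ft_force"])),s["grip_width"],sz(),s["clock"])
c=cam("wrist");W=world(c);z=W[...,2];l=W[...,:2]@np.stack([X,Y],1);cv2.imwrite("pics/w11.png",c["image"])
hsv=cv2.cvtColor(c["image"],cv2.COLOR_BGR2HSV)
m=(hsv[...,2]<70)&(abs(l[...,0]-518)<9)&(l[...,1]>406)&(l[...,1]<430)&(z>90)&(z<135)
print("handle outer",m.sum(),np.percentile(l[m][:,0],[5,50,95]),np.percentile(l[m][:,1],[1,99]),np.percentile(z[m],[50,90,98]))
u=np.zeros((384,512),bool);u[205:320,244:270]=1;k=u&(hsv[...,2]<70)
for v in range(210,316,12):
    r=k[v]; print(v,np.median(l[v][r][:,0]),np.median(l[v][r][:,1]),np.median(z[v][r]))
c=cam("scene");a=c["image"];cv2.imwrite("pics/s2c.png",cv2.resize(a[170:310,160:350],None,fx=4,fy=4,interpolation=cv2.INTER_CUBIC))
E
```

```text
[518.53 392.87 121.46] [-3.88 -0.32  6.45] 10.505019363821722 (np.float64(70.60300881275187), np.int64(1354)) 34.9833
handle outer 621 [513.77 518.88 523.5 ] [406.06 418.88] [118.21 119.73 120.34]
210 518.6394477374781 418.3270589557328 111.71336707555956
222 518.6354921634646 414.48200682925403 118.33646540353297
234 518.8794840962289 407.9907761998269 118.69210705993139
246 518.8739846756755 401.3176629530843 119.00372685219608
258 519.1312156749993 394.2157154151606 118.891052316606
270 519.1278172888259 387.17196163565916 119.20895314230594
282 519.1274913815803 379.63352503926785 119.11866750270667
294 518.0330415876517 371.905984204538 119.0955617875581
306 518.5709784778005 363.6133841376562 118.70152063465517
```

View pics/s2c.png

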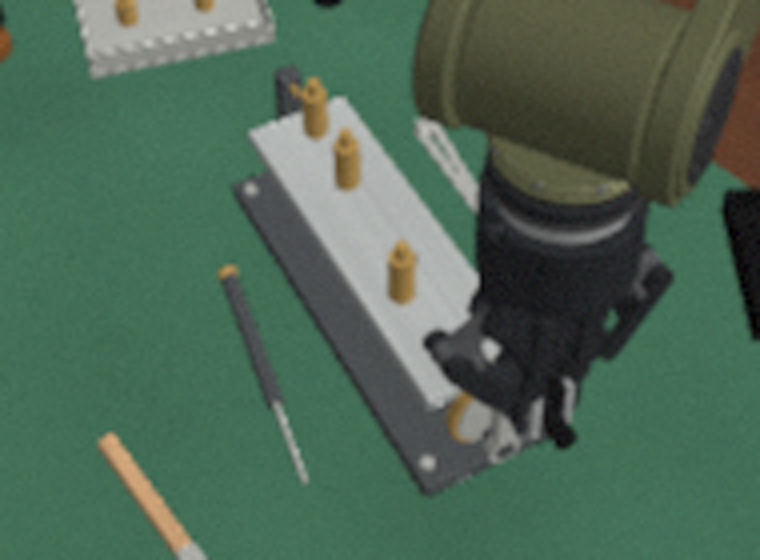

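```bash
python3 - <<'E'
from h import *
np.set_printoptions(precision=2,suppress=True)
q=down(S); hx,hy,hz=np.load("hinge.npy")
p0=X*517.6+Y*hy
bot.servo_line([p0[0],p0[1],hz+80],q,speed=20); bot.dwell(.6)
s=bot.read_state(); print(loc(s["ee_pos"]),loc(np.array(s["ft_force"])),s["qvel"],s["grip_width"],s["clock"])
c=cam("top");W=world(c);z=W[...,2];l=W[...,:2]@np.stack([X,Y],1);
m=(abs(l[...,0]-518)<28)&(l[...,1]>120)&(l[...,1]<320)&(abs(z-70)<4);print(z[m].mean())
for P in comps(W,(abs(l[...,0]-518)<33)&(l[...,1]>90)&(l[...,1]<330)&(z>80),5): print("pillar",loc(P.mean(0)),P[:,2].max())
for P in comps(W,(abs(W[...,0]-487)<45)&(abs(W[...,1]+242)<45)&(z>12),5): print("tray",P.mean(0),P[:,2].max())
a=cv2.imread("pics/top0.png");b=c["image"];cv2.imwrite("pics/cmp.png",np.vstack([a[40:270,80:450],b[40:270,80:450]]))
E
```

```text
[517.92 392.86 121.49] [-4.47 -0.77  6.68] [ 0.  0. -0.  0. -0.  0.] 11.082136389349515 35.9833
70.48997367561148
pillar [501.33 320.72 387.3 ] 417.3406999602097
pillar [524.69 264.25 101.7 ] 116.9520800480035
pillar [511.58 169.66 101.85] 117.66532573089455
pillar [508.81 119.83 101.99] 118.39033681424394
pillar [513.69  93.97  96.82] 103.13835474235759
tray [ 526.33 -200.35   21.75] 24.03839555995296
tray [ 509.75 -250.47   24.79] 35.79730062869589
tray [ 456.19 -224.62   31.67] 38.864794000919346
tray [ 451.25 -282.35   20.3 ] 23.807416226564555
```

View pics/cmp.png

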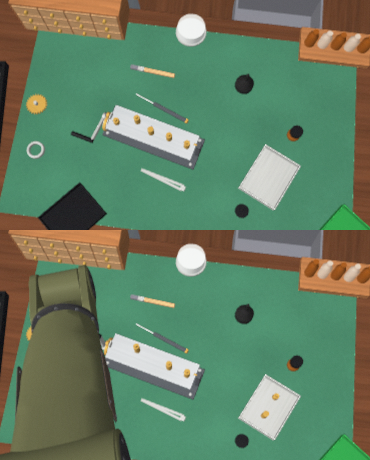

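```bash
python3 -c "
from rig import bot
print(bot.finish_job(), bot.read_state()['clock'])"
```

```text
the job is handed in; nothing more can be done
the job is handed in; nothing more can be done
```

I moved the short and snapped pillars into the steel reject tray. Then I turned the cam lever upright and handed the job in at about 36 s, still gripping it. No verdict was reported.

**Last checks before hand-in:**
- **Tray:** both faulty pillars are standing in it.
- **Sound pillars:** all three are still standing on the stage, with their tops raised by about 11–13 mm in the coarse top-camera depth.
- **Stage:** it read 70.5 mm above the bench, against about 59.7–60 mm at the start. That is roughly 10.5–10.8 mm of lift against the nominal 11 mm, within the 2 mm camera calibration.
- **Lever:** the last hold put the grip at 517.9 mm across the stage, against a hinge estimate of 517.8 mm. One step earlier, with the grip at 518.5 mm, the bar's top measured 119–120 mm high, which fits an upright lever.
- **Other objects:** nothing else looks moved in the top view. The arm hid the holder ring and the clock wheel there, though both showed in wrist views during the lever turn.

**What disagreed:** my first lever arc was a couple of millimetres off and pushed about 23 N sideways on the handle. I corrected it from the force readings, and by the end the tool read about 8 N. The lift also read 0.1 mm higher about 0.6 mm further round (70.6 mm), too small for the depth reading to distinguish, so I placed the lever by its position instead.

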